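# Clamp the graver in the star-wheel vice

### The job

Draw the graver (the tool with the wooden bulb handle) out of the tool rack and lay its bulb on the vice bed between the open jaws, butt end within a finger's breadth of the stop plate behind the wheel and blade pointing out over the far side of the vice. Then push the star wheel round, spoke after spoke, until the jaws hold the bulb tight. Move the jaw only with the wheel, and leave the round file, the eraser and the wax tin where they are.

Things in the scene. Friction and masses are not known exactly. Their poses are not given: they have to be found in the camera images.
- graver: Carving graver, 182 mm long, 0.09 kg: walnut bulb, slimmer beech neck, thin steel blade. Origin under its middle, on the underside as it lies; +y runs along it to the butt (y = +92 mm; blade tip -91). Balance point about y = +41. Starts lying in either bay of the rack, only the bulb (last 40 to 60 mm) outside, so it can first be taken only by the bulb.
- graver_bulb (a point): centre of the bulb handle, 23 mm in from the butt, 16 mm above the underside; axes as the graver's. Bulb: y +46 to +92 mm of the graver, 28 mm wide where gripped (32 at most), 32 mm high
- graver_neck (a point): middle of the neck, 69 mm from the bulb's centre towards the blade, 12.5 mm above the underside; axes as the graver's. Neck: y -34 to +32 mm of the graver, 20 mm wide, 2 to 23 mm above the underside. Second place to take the tool (not by the blade)
- round_file: round file with a smooth blue cylindrical handle, 183 mm long, in the other bay of the rack; bystander. Origin under its middle, +y axis to the butt of the handle.
- tool_rack: Low wooden rack, fixed, 140 (x) x 204 (y) x 52 mm high, origin under its centre. Two roofed bays at y = -56 and +56 mm, 68 mm wide, 41 mm high, open at -x. Its 6 mm thick floor, on which the tools lie, sticks out 56 mm in front of the bays as a lip. Tools draw straight out along its -x, roughly to the robot's right (world -y), within 0.25 rad. A 3 mm cutting mat lies under it.
- vice: Low grey bench vice, fixed. Origin under its middle on the bench; -x is its front (wheel side, towards the robot, yaw within 0.25 rad), +x its open far side, z up. Flat bed: top z = 40 mm, x -48 to +38 (last 8 mm a strip 2 mm proud, bears the neck). Fixed jaw's face y = -16 mm, moving jaw faces it from +y; jaws x -36 to +16, top z = 76. Stop plate across the front end: face x = -38, top z = 70.
- vice_jaw: moving jaw, a 52 x 26 x 36 mm block; origin at the lower edge of the middle of its face (x = -10, z = 40 mm of the vice). It slides towards the fixed jaw (vice -y) as the wheel turns; clamped on the bulb the gap is about 28 mm.
- vice_seat (a point): point on the bed at x = -10, y = +9, z = 40 mm of the vice, midway between the open jaws. The gap (42 to 50 mm) takes the bulb but not bulb and fingers: lower it holding the neck, beyond the bed's far end. Butt at the stop: bulb centre x = -15, neck middle x = +54 mm of the vice. The graver lies there stably before it is clamped.
- wheel_hub (a point): centre of the upright star wheel, 85 mm above the bench, at x = -90, y = +45 mm of the vice; axes as the vice's, do not turn. Wheel axis along the vice's x. Five straight spokes 72 degrees apart, 9 mm thick, with 16 mm black balls centred 60 mm from the axis; hub 34 mm across
- star_wheel (a joint): turn of the wheel, rad; at 0 one spoke stands straight up. Grows as the wheel's top is pushed to the vice's -y, which closes the jaws 6 mm a radian: gap = 50 mm - 6 mm x value. Starts 0 to 1.3, tight at about 3.7. Friction 0.18 N m (4 N at 50 mm): stays where left. Tight, it stops hard: a push of 8 to 12 N is ample and the vice then holds.
- eraser: small eraser in a card sleeve, 19 x 42 x 12 mm, lying on the bench; bystander
- wax_tin: round flat tin, 63 mm across, 27 mm high, on the bench; bystander

How it is judged:
On the way, in this order (a step that is already met when the one before it is completed fails the run):
1. the graver is drawn clear of the rack (horizontal distance between graver_neck and tool_rack above 0.12 m), for 0.1 s.
2. the bulb lies on the bed between the still open jaws, blade to the far side, and is let go (x of graver_bulb in the frame of vice between -0.02 and 0.004 m and y of graver_bulb in the frame of vice between -0.006 and 0.024 m and z of graver_bulb in the frame of vice below 0.062 m and x of graver_neck in the frame of vice above 0.03 m and value of joint star_wheel below 2.9 rad and contact force between graver and the fingers below 0.1 N), for 0.2 s.
At the end, for the whole second after the job is handed in: The graver lies at rest on the vice bed, bulb between the jaws with its butt no more than 19 mm from the stop plate, blade to the far side, its length within 8 degrees of the vice's x axis, and the moving jaw presses on it with more than 5 N (x of graver_bulb in the frame of vice between -0.02 and 0.004 m and z of graver_bulb in the frame of vice between 0.05 and 0.062 m and x of graver_neck in the frame of vice above 0.03 m and angle between the y axis of graver and the x axis of vice, either way round below 0.14 rad and contact force between graver and vice_jaw above 5 N and linear speed of graver below 0.01 m/s); the robot touches nothing.
It fails at once if the moving jaw is pushed directly by the robot (over 8 N) (contact force between any of the arm, the fingers and vice_jaw above 8 N).
It fails at once if the round file, the eraser or the wax tin is moved by more than 30 mm (distance of any of round_file, eraser, wax_tin from where it was at the start of the episode above 0.03 m).
It also fails if it takes over 72 s, if anything falls off the work surface, if the arm or the gripper's body presses on something with over 40 N, if the wrist force passes 120 N, or if a joint passes its speed limit or range.

### The arm

A 6-joint arm with a two-finger parallel gripper is mounted at the origin on a cart in front of the work surface, level with it; the furniture and walls round the work are solid. World frame = base frame: x ahead of the robot, y to its left, z up, the work surface at z = 0. Lengths are in m, angles in rad, forces in N, time in s.
With the tool pointing down it reaches from about 0.25 to 0.775 m from the base axis. Payload 4 kg.
Tool frame: the origin (TCP) lies at the very end of the fingers, on their centre line; the grasp point (between the pads) lies 19 mm behind it (robot.hold_point_z is the distance from the TCP to the grasp point, in m); z points along the fingers, y is the line along which they close (so a half turn about z gives the same grasp; the last joint's range is limited). The gripper opens to 94 mm and grips with 3 to 60 N. Pads are 16 mm wide; open, the fingers measure 119 mm over their backs; the gripper's body (75 mm by 177 mm) begins 78 mm behind the grasp point.
Start: joints at [-1.266, 0.087, 1.371, -0, 1.684, -0.103], TCP at [0.218, -0.505, 0.206] pointing down, gripper open.
Joint ranges: [-3.1, 3.1], [-0.76, 2.03], [0.27, 2.55], [-1.08, 4.22], [0.17, 2.65], [-2.57, 2.57]. Speed limits (rad/s): [2.79, 2.79, 3.14, 3.14, 3.14, 3.14].

### API

Orientations are given as [roll, pitch, yaw] about the fixed x, y, z axes, in that order (R = Rz(yaw) Ry(pitch) Rx(roll)).
In Python, from bench import robot gives the robot as it stands.
- The arm moves only by the tool carry_out, never from a script. Its argument "steps" is a list of rows, each a list of 3 entries, a list of its own where there are three numbers: the shift along the tool's x, y, z in m, then the turn about the tool's z in units of 10 degrees (1.0 is 10 degrees), then the closure, from -1 (fully open) to 1 (shut). In form: [[[tx, ty, tz], roll, jaw], ...]. A call has 1 to 10 rows; each row is the pose to reach, as a shift and turn from the pose commanded when the call began, along the tool's axes at that moment; what a row does not reach only later rows make up. A row lasts 1/8 s, in which the tool goes at most 62.5 mm and 10.7 degrees, less where a joint would pass 70% of its speed; a pose out of reach is approached as far as the arm can. A call with a gripper value outside its range is refused whole. The fingers move at their own pace and stop on an object; the grip force is fixed at half the most. Time passes only in rows, so rows that repeat a pose let the fingers close. It gives the time, the measured TCP pose, the force, the opening and the grip force at its end, in the units of the state.
- robot.get_obs(): the state, without advancing time (a new reading comes with each control period).
- robot.snapshot(name): name is "scene" or "top" or "wrist"; returns a dict with "image" (384x512x3 uint8, red, green, blue), "z_map" (384x512 float32, m along the optical axis (not along the pixel's ray), 0 where there is no reading), "mtx" (3x3 intrinsics, pixels), "R" (3x3) and "t" (3): a world point X has camera coordinates R X + t. Camera axes: x right, y down, z forward; pixel columns grow to the right and rows downward; lengths in m; the calibration is good to about 2 mm. The wrist camera is an equidistant fisheye: a pixel r from the principal point sees the ray r / f radians off the axis. A picture is of the moment at which its call begins.
- robot.close_job(): hands the job in; it is judged then, once.
The state is a dict: "time": time; "joint_positions": joint angles; "qvel": joint speeds; "joint_torque": joint torques, N m; "tool_pos": TCP position; "ee_rot": TCP orientation; "wrist_force": force on the tool from outside, world axes, zero at the start; "wrist_torque": the same for the moment, N m; "width": finger opening in m; "finger_force": force on a finger pad.
Only numpy, scipy, OpenCV 4.12 (cv2) and the standard library are available. Lean on these libraries where they do the work, as an engineer would, in place of code of your own. Each camera call takes 0.05 s, during which the arm holds its last target. There are 200 camera calls.

## Working session

There is one attempt and no reset: what is moved stays moved. The work goes in short steps, Python scripts to look and compute and a tool call to move; the robot and the scene stay as the last step left them, time stands still between calls to the robot, and variables do not carry over. Pictures are saved under pics/ and viewed, at most 12 in all, crops included, and the job is handed in when it is done.

Besides the shell and the picture viewer there is one more tool, called after "Request:" in YAML: its name, and indented under it one key for each argument. carry_out: Moves the arm, as the interface text tells. Its arguments: {"type":"object","properties":{"steps":{"type":"array","items":{"type":"array"}}},"required":["steps"]}

```bash
mkdir -p pics
cat > h.py <<'E'
import numpy as np, cv2
from bench import robot
def snap(n,save=None):
    s=robot.snapshot(n)
    if save: cv2.imwrite('pics/'+save,s['image'][:,:,::-1])
    return s
def cloud(s):
    z=s['z_map'];K=s['mtx'];v,u=np.indices(z.shape)
    c=np.stack([(u-K[0,2])/K[0,0]*z,(v-K[1,2])/K[1,1]*z,z],-1)
    return (c-s['t'])@s['R']
E
python3 - <<'E'
from h import *
a=snap('scene');b=snap('top')
cv2.imwrite('pics/a.png',a['image'][:,:,::-1]);cv2.imwrite('pics/b.png',b['image'][:,:,::-1])
np.savez('st.npz',ai=a['image'],ap=cloud(a),bi=b['image'],bp=cloud(b))
for s in(a,b):print(s['mtx'],-s['R'].T@s['t'],s['R'])
print(robot.get_obs())
E
```

```text
[[404.17272315   0.         263.74309386]
 [  0.         404.17272315 193.43779374]
 [  0.           0.           1.        ]] [-0.20931944  0.54583715  0.5709572 ] [[-0.4564426  -0.88964986 -0.01353833]
 [-0.39740981  0.21746107 -0.89150217]
 [ 0.79606884 -0.4015393  -0.45281408]]
[[366.58332848   0.         261.12125409]
 [  0.         366.58332848 195.38547399]
 [  0.           0.           1.        ]] [0.44132732 0.12452776 0.93253298] [[ 1.59002212e-01 -9.87278200e-01  2.26610424e-04]
 [-9.67665708e-01 -1.55889115e-01 -1.98296903e-01]
 [ 1.95809536e-01  3.13103632e-02 -9.80141973e-01]]
{'time': 0.1, 'joint_positions': array([-1.26612459e+00,  8.78762791e-02,  1.37205740e+00, -1.84415781e-05,
        1.68360816e+00, -1.03099997e-01]), 'qvel': array([ 0.00177061, -0.00171293, -0.00502946,  0.00095971, -0.00078234,
       -0.00131795]), 'joint_torque': array([ 1.94789536e-03, -3.41252232e+01, -3.03302336e+01,  7.19695073e-02,
        3.04291409e-02, -8.87752685e-05]), 'tool_pos': array([ 0.21795478, -0.50444488,  0.20444705]), 'ee_rot': array([-3.13965193e+00, -1.82374031e-04,  4.07769499e-01]), 'wrist_force': array([ 0.50185762, -0.3619042 , -0.30704546]), 'wrist_torque': array([ 0.04406044, -0.04603198, -0.04137493]), 'finger_force': 0.0, 'width': 0.09405406422682121}
```

View pics/a.png

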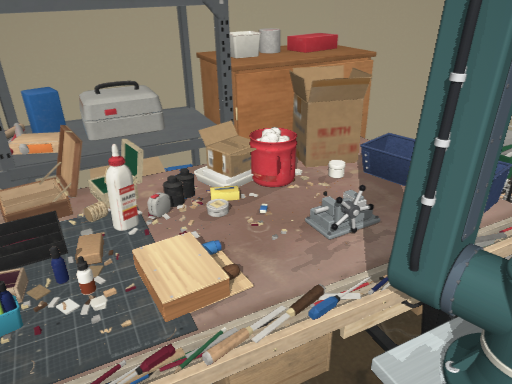

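View pics/b.png

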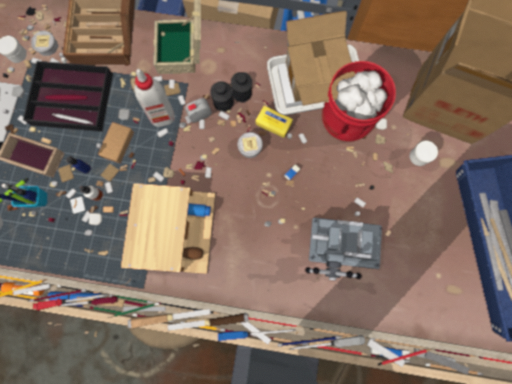

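The scene view shows the rack at about (190,272), with the brown bulb at (232,270) and the blue file handle at (212,246). The vice is at (345,212). In the top view the bulb is at (193,253), the file at (200,210), the vice at (345,243) with its wheel balls near row 272, the eraser at (291,172) and the tin at (250,144).

Run:
```python
from h import *
d=np.load('st.npz');P=d['bp'];I=d['bi']
def box(r0,r1,c0,c1,z0,z1):
    p=P[r0:r1,c0:c1].reshape(-1,3);return p[(p[:,2]>z0)&(p[:,2]<z1)]
def rect(p,n):
    r=cv2.minAreaRect(p[:,:2].astype(np.float32)*1000);print(n,len(p),np.round(r[0],1),np.round(r[1],1),round(r[2],1),'z',np.round(np.median(p[:,2]),4))
rect(box(175,280,115,220,.045,.065),'roof')
rect(box(180,280,185,220,.005,.013),'lip')
b=box(244,264,180,206,.016,.05);rect(b,'bulb');print('bulb mean',b.mean(0),b[b[:,2]>.036].mean(0))
rect(box(200,222,185,215,.014,.05),'file')
rect(box(210,268,300,390,.068,.082),'jawtops')
p=box(210,268,300,390,.068,.082)
m=(P[...,2]>.068)&(P[...,2]<.082);m[:210]=0;m[268:]=0;m[:,:300]=0;m[:,390:]=0
n,l,s,c=cv2.connectedComponentsWithStats(m.astype(np.uint8))
for i in range(1,n):
    if s[i,4]>40: rect(P[l==i],'comp%d'%i)
rect(box(205,290,295,395,.02,.09),'vice')
rect(box(205,268,295,395,.004,.03),'vicebase')
Z=P[205:285:3,298:390:3,2]*1000
for r,row in zip(range(205,285,3),Z):print(r,' '.join('%3d'%x for x in row))
# black balls
for nm in 'ba':
    Q=d[nm+'p'];J=d[nm+'i'].max(2)
    m=((J<70)&(Q[...,2]>.02)&(Q[...,2]<.17)&(abs(Q[...,0]-.33)<.12)&(Q[...,1]<0)&(Q[...,1]>-.35)).astype(np.uint8)
    n,l,s,c=cv2.connectedComponentsWithStats(m)
    for i in range(1,n):
        if s[i,4]>5: print(nm,c[i].round(),s[i,4],np.median(Q[l==i],0).round(4))
```

```text
roof 4902 [502.1 390.6] [204.3 140.9] 4.8 z 0.0515
lip 897 [525.1 298.4] [234.4  65. ] 5.1 z 0.0064
bulb 247 [453.5 295.3] [42.7 50.7] 15.3 z 0.034
bulb mean [0.45428826 0.29460022 0.03320351] [0.45444361 0.29602518 0.0385616 ]
file 284 [553.8 301.5] [51.4 57.1] 3.8 z 0.0336
jawtops 622 [523.7 -67.5] [ 88.1 111.2] 2.8 z 0.075
comp1 253 [540.3 -33.8] [51.5 26.6] 2.4 z 0.0755
comp2 356 [537.8 -91.4] [61.5 61.6] 3.7 z 0.0743
vice 2345 [517.9 -62.6] [144.1 175.9] 2.2 z 0.0416
vicebase 733 [561.3 -73.1] [156.7 235.1] 5.7 z 0.0117
205  -1   0   0   0   2  -2  -2  -2   1  -2  -3   0  -3   1  -1   0  -1  -2  -2   0   0   1   5   0   0  -3   3   0   2  -1   0
208   2   1   0  -2   0   0  -2  -2  -2  -1  -2   0   0  -2   0  -1 932  -1  -3   2  -1  -1   0  -2  -2 932  -3   1  -2  -2   0
211   2   0   0  -3   0   1  -2  -3  -1  -1   0  -1   1   0  -2  -2  -2  -2  -1   1  -1  -2   0  -1   0   0  -1   0   0  -3   0
214  -1   2   0   0   0  -2   0   0  -2   0   2   0   0   3   4   0  -3   2  -2   7  10  -2  -2  -1   3   0   0  -1   2   0   0
217  -1   1   0   0  -1   0   1   2  -2   0  -1  -1  -2  
[... 2186 characters left out ...]
  -1   0   1   0   4  -1   4   0   2   9   7  10   0  -3  -2
271   0   0  -3  62  60 128 132 131 116 109 102  98 104 103  92  -1   0 140   0  -1   0   2   0  -1   2   0  -1   1   0   0  -1
274   0   0   0   2   1   0 123   3   0   0  95 100 102 109 116 125 138 149 151  86  85  79   0   0  -3  -1   0   1   0   1  -3
277   0  -1  -2   0  -2   1  -2  -2   0   0   0  90  98 100  89   0   0 142 140  82  84  80   0   0   1   1   0   0  -1   2   0
280  -1   1  -2   1  -1  -1  -1   0  -1   0   0  -1   0   0   1  -1   1   1  -2   0  -1   0   0  -1  -1   0  -1   0   2   4  -1
283  -2  -1   0  -1  -1   3   0   0   0   0   0  -3   0   0  -1   0   2  -1   0   2  -2   0  -2   0  -1   0  -1   0   1   0  -1
```

Run:
```python
import cv2
a=cv2.imread('pics/a.png')[170:250,290:395];b=cv2.imread('pics/b.png')[205:290,295:395]
f=lambda x:cv2.resize(x,(400,400),interpolation=3)
cv2.imwrite('pics/c.png',cv2.hconcat([f(a),f(b)]))
```

```text
(no output)
```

View pics/c.png

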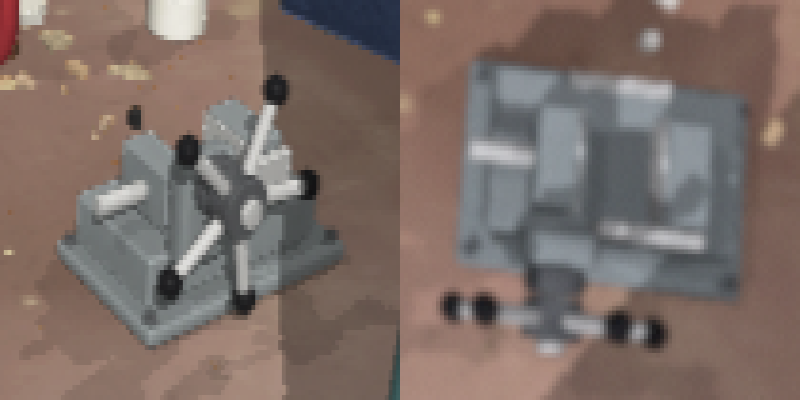

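The vice crop shows the moving jaw on the left (+y) and the fixed jaw on the right. The wheel has one spoke about 20° past upright towards -y, at top-view pixel (350,274).

```bash
cat >> h.py <<'E'
def go(cmd,tgt):
    """cmd,tgt=(x,y,z,yaw_deg), tool down: shift in tool axes, roll units"""
    a=np.radians(cmd[3]);d=np.array(tgt[:3])-cmd[:3]
    return np.round([np.cos(a)*d[0]+np.sin(a)*d[1],np.sin(a)*d[0]-np.cos(a)*d[1],-d[2],-(tgt[3]-cmd[3])/10],4)
E
python3 - <<'E'
from h import *
d=np.load('st.npz')
for nm in 'ab':
    P=d[nm+'p'];I=d[nm+'i'].astype(int)
    m=(abs(P[...,0]-.454)<.03)&(P[...,1]>.25)&(P[...,1]<.318)&(P[...,2]>.016)&(P[...,2]<.047)
    p=P[m];print(nm,len(p),np.percentile(p[:,1],[2,98]),np.percentile(p[:,0],[2,98]))
    # fixed jaw / moving jaw tops
    yaw=.045;R=np.array([[np.cos(yaw),-np.sin(yaw)],[np.sin(yaw),np.cos(yaw)]])
    V=(P[...,:2]-[.5523,-.0783])@R
    z=P[...,2]
    def rng(m,k):
        q=V[m][:,k];print('  n',len(q),np.percentile(q,[2,50,98]).round(4))
    top=(z>.071)&(z<.081)&(V[...,0]>-.034)&(V[...,0]<.03)
    rng(top&(abs(V[...,1])<.1)&(V[...,1]>.015),1);rng(top&(V[...,1]<0)&(V[...,1]>-.1),1)
    rng(top&(V[...,1]<0)&(V[...,1]>-.1),0);rng(top&(V[...,1]>.02)&(V[...,1]<.1),0)
    bl=(I.max(-1)<80)&(abs(V[...,0]+.09)<.025)&(abs(V[...,1]-.045)<.08)&(z>.02)&(z<.17)
    n,l,s,c=cv2.connectedComponentsWithStats(bl.astype(np.uint8))
    for i in range(1,n):
        if s[i,4]>5:
            q=V[l==i].mean(0);print('  ball',s[i,4],q.round(4),z[l==i].mean().round(4))
print(go((.218,-.505,.206,23.4),(.4535,.296,.14,94.8)))
E
```

```text
a 185 [0.27766401 0.31142346] [0.43885298 0.46223555]
  n 87 [0.0368 0.0561 0.0642]
  n 87 [-0.0356 -0.0173 -0.0095]
  n 87 [-0.0313 -0.0052  0.0146]
  n 87 [-0.0308 -0.0061  0.0157]
  ball 31 [-0.0929  0.0282] 0.1427
  ball 36 [-0.0927  0.097 ] 0.128
  ball 55 [-0.0826  0.0646] 0.0845
  ball 23 [-0.0934 -0.0071] 0.0815
  ball 33 [-0.0921  0.1057] 0.0586
  ball 25 [-0.093  0.042] 0.0282
b 235 [0.27160246 0.31706371] [0.4401178  0.46879286]
  n 237 [0.0326 0.0455 0.0575]
  n 261 [-0.0423 -0.0287 -0.0156]
  n 261 [-0.0331 -0.0098  0.0147]
  n 237 [-0.0328 -0.0096  0.0147]
  ball 13 [-0.0702  0.0598] 0.0933
  ball 16 [-0.0897  0.1006] 0.0619
  ball 29 [-0.09    0.0911] 0.1316
  ball 35 [-0.0896  0.0222] 0.1454
  ball 25 [-0.0898 -0.0129] 0.084
[ 0.5342 -0.6416  0.066  -7.14  ]
```

Request:
carry_out:
  steps:
    - [[0.534,-0.642,0.04],-7.14,-0.3]
    - [[0.534,-0.642,0.04],-7.14,-0.3]
    - [[0.534,-0.642,0.04],-7.14,-0.3]
    - [[0.534,-0.642,0.04],-7.14,-0.3]
    - [[0.534,-0.642,0.04],-7.14,-0.3]
    - [[0.534,-0.642,0.04],-7.14,-0.3]
    - [[0.534,-0.642,0.04],-7.14,-0.3]
    - [[0.534,-0.642,0.04],-7.14,-0.3]
    - [[0.534,-0.642,0.04],-7.14,-0.3]
    - [[0.534,-0.642,0.04],-7.14,-0.3]

```text
time: 1.35
tool_pos: [0.3942, 0.0961, 0.1753]
ee_rot: [3.141, 0.001, 1.654]
wrist_force: [1.4, -0.3, 0.5]
width: 0.0607
finger_force: 0.0
```

Request:
carry_out:
  steps:
    - [[0.19,0.075,0.035],0,-0.3]
    - [[0.19,0.075,0.035],0,-0.3]
    - [[0.19,0.075,0.035],0,-0.3]
    - [[0.19,0.075,0.035],0,-0.3]
    - [[0.19,0.075,0.035],0,-0.3]
    - [[0.19,0.075,0.035],0,-0.3]

```text
time: 2.1
tool_pos: [0.4532, 0.2882, 0.1409]
ee_rot: [3.141, 0.001, 1.653]
wrist_force: [-0.2, 0.1, 0.1]
width: 0.0613
finger_force: 0.0
```

Run:
```python
from h import *
s=snap('wrist','w1.png');o=robot.get_obs();print(o['tool_pos'],o['ee_rot'])
a=np.degrees(o['ee_rot'][2]);print(go((*o['tool_pos'],a),(.454,.296,.013,94.8)))
# bulb position in wrist view: z_map along axis w/ equidistant fisheye
z=s['z_map'];K=s['mtx'];v,u=np.indices(z.shape);X=(u-K[0,2])/K[0,0];Y=(v-K[1,2])/K[1,1];r=np.hypot(X,Y);k=np.tan(r)/np.maximum(r,1e-9)
P=(np.stack([X*k*z,Y*k*z,z],-1)-s['t'])@s['R']
m=(abs(P[...,0]-.454)<.04)&(P[...,1]>.255)&(P[...,1]<.318)&(P[...,2]>.02)&(P[...,2]<.05)&(r<1.2)
p=P[m];print(len(p),np.percentile(p[:,1],[2,98]),np.percentile(p[:,0],[2,98]),p[:,2].max())
```

```text
[0.45333579 0.28808573 0.14120457] [3.14077817e+00 3.40218109e-04 1.65213226e+00]
[ 0.0078  0.0013  0.1282 -0.014 ]
1156 [0.27546238 0.31527333] [0.4428209  0.47196728] 0.03955336987405313
```

View pics/w1.png

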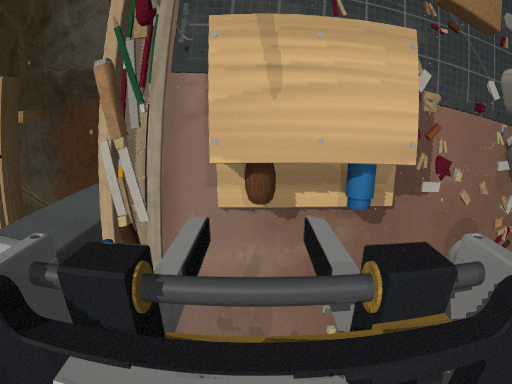

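The wrist view shows the bulb at (260,183), midway between the fingers, with the blue file clear at (361,185). I'll go down, grip, and draw it out.

Request:
carry_out:
  steps:
    - [[0.008,0.003,0.06],0,-0.3]
    - [[0.008,0.003,0.1],0,-0.3]
    - [[0.008,0.003,0.127],0,-0.3]
    - [[0.008,0.003,0.127],0,-0.3]
    - [[0.008,0.003,0.127],0,1]
    - [[0.008,0.003,0.127],0,1]
    - [[0.008,0.003,0.127],0,1]
    - [[0.008,0.003,0.127],0,1]

```text
time: 3.15
tool_pos: [0.456, 0.298, 0.0144]
ee_rot: [3.14, -0.0, 1.654]
wrist_force: [-0.5, 0.0, 3.2]
width: 0.0271
finger_force: 29.8
```

Request:
carry_out:
  steps:
    - [[0,0,-0.002],0,1]
    - [[-0.03,0,-0.003],0,1]
    - [[-0.065,0,-0.003],0,1]
    - [[-0.1,0,-0.003],0,1]
    - [[-0.135,0,-0.003],0,1]
    - [[-0.17,0,-0.003],0,1]
    - [[-0.18,0,-0.04],0,1]
    - [[-0.18,0,-0.06],0,1]
    - [[-0.18,0,-0.06],1,1]
    - [[-0.18,0,-0.06],2,1]

```text
time: 4.4
tool_pos: [0.4704, 0.1184, 0.0738]
ee_rot: [3.141, 0.0, 1.299]
wrist_force: [-0.7, 0.4, -1.0]
width: 0.0271
finger_force: 29.8
```

Request:
carry_out:
  steps:
    - [[0,0,0],1,1]
    - [[0,0,0],2,1]
    - [[0,0,0],3,1]
    - [[0,0,0],4,1]
    - [[0,0,0],5,1]
    - [[0,0,0],6,1]
    - [[0,0,0],7.2,1]
    - [[0,0,0],7.2,1]
    - [[0,0,0.05],7.2,1]
    - [[0,0,0.05],7.2,1]

```text
time: 5.65
tool_pos: [0.4664, 0.1179, 0.0197]
ee_rot: [3.141, 0.01, 0.05]
wrist_force: [-0.3, -0.9, -1.1]
width: 0.0268
finger_force: 29.8
```

Run:
```python
from h import *
s=snap('scene','d.png');s2=snap('top','e.png');o=robot.get_obs();print(o['tool_pos'],o['ee_rot'],o['width'])
cv2.imwrite('pics/de.png',cv2.resize(cv2.hconcat([cv2.imread('pics/d.png')[120:384,100:400],cv2.imread('pics/e.png')[100:364,100:400]]),(800,352)))
```

```text
[0.47033985 0.11842733 0.02381762] [3.14148092e+00 8.39095621e-04 4.95280034e-02] 0.027101631072806456
```

View pics/de.png

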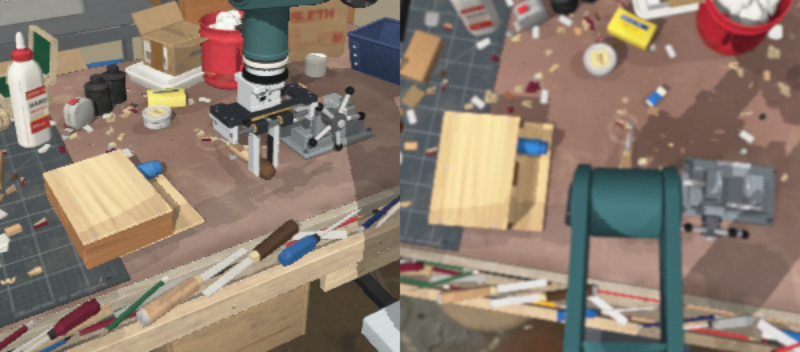

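Request:
carry_out:
  steps:
    - [[0,-0.03,0],0,1]
    - [[0,-0.03,0.012],0,1]
    - [[0,-0.03,0.0175],0,1]
    - [[0,-0.03,0.0175],0,1]
    - [[0,-0.03,0.0175],0,-0.3]
    - [[0,-0.03,0.0175],0,-0.3]
    - [[0,-0.03,0.0175],0,-0.3]
    - [[0,-0.03,0.0175],0,-0.3]

```text
time: 6.75
tool_pos: [0.469, 0.1482, 0.0059]
ee_rot: [3.141, 0.0, 0.048]
wrist_force: [0.1, -0.0, 0.7]
width: 0.0604
finger_force: 0.0
```

Run:
```python
from h import *
s=snap('wrist','w2.png');o=robot.get_obs();print(o['tool_pos'],o['ee_rot'],o['width'])
```

```text
[0.46898684 0.1482504  0.00590332] [3.14140916e+00 2.41409460e-04 4.81663481e-02] 0.06050962298778886
```

View pics/w2.png

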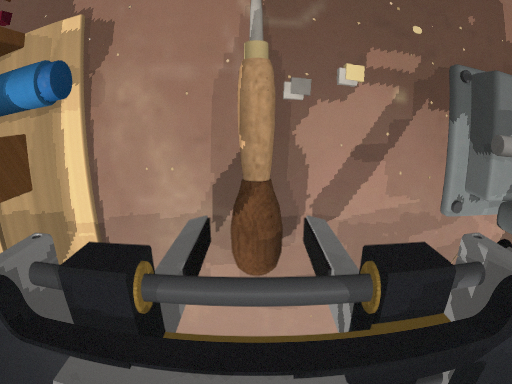

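The wrist view shows the graver lying straight in the tool plane: butt at (258,273), bulb–neck joint at (257,180), ferrule at (257,50). I'll measure its position along the tool.

```bash
cat >> h.py <<'E'
def wcloud(s):
    z=s['z_map'];K=s['mtx'];v,u=np.indices(z.shape);X=(u-K[0,2])/K[0,0];Y=(v-K[1,2])/K[1,1];r=np.hypot(X,Y);k=np.tan(np.minimum(r,1.4))/np.maximum(r,1e-9)
    return (np.stack([X*k*z,Y*k*z,z],-1)-s['t'])@s['R']
E
python3 - <<'E'
from h import *
s=snap('wrist');P=wcloud(s);o=robot.get_obs();a=o['ee_rot'][2]
d=P[...,:2]-o['tool_pos'][:2];U=np.cos(a)*d[...,0]+np.sin(a)*d[...,1];V=np.sin(a)*d[...,0]-np.cos(a)*d[...,1]
for r in (262,272,250,220,190,180,170,120,60,52,48,20):print(r,U[r,257].round(4),V[r,257].round(4),P[r,257,2].round(4))
m=np.zeros(U.shape,bool);m[60:170,225:290]=1;m&=P[...,2]>.012;print('neck V',np.percentile(V[m],[2,98]), 'zmax',np.percentile(P[m][:,2],98))
E
```

```text
262 -0.0094 0.0007 0.031
272 -0.0166 0.0007 0.03
250 -0.0016 0.0007 0.0313
220 0.0164 0.0007 0.0312
190 0.0318 0.0007 0.0248
180 0.0367 0.0007 0.021
170 0.0425 0.0007 0.0219
120 0.0702 0.0007 0.0225
60 0.1045 0.0007 0.0183
52 0.1096 0.0007 0.0165
48 0.1122 0.0007 0.0159
20 0.1324 0.0007 0.0082
neck V [-0.00945977  0.00977998] zmax 0.02379931037634416
```

Request:
carry_out:
  steps:
    - [[0.03,0,0],0,-0.3]
    - [[0.068,0,0],0,-0.3]
    - [[0.068,0,0.001],0,-0.3]
    - [[0.068,0,0.0015],0,1]
    - [[0.068,0,0.0015],0,1]
    - [[0.068,0,0.0015],0,1]
    - [[0.068,0,0.0015],0,1]
    - [[0.068,0,0.0015],0,1]

```text
time: 7.85
tool_pos: [0.5368, 0.1517, 0.0047]
ee_rot: [3.142, -0.0, 0.048]
wrist_force: [-0.4, 0.9, 0.0]
width: 0.0189
finger_force: 30.0
```

Request:
carry_out:
  steps:
    - [[0,0,-0.02],0,1]
    - [[0,0,-0.05],0,1]
    - [[0,0,-0.09],0,1]
    - [[0.035,0,-0.12],0,1]
    - [[0.065,0,-0.12],0,1]
    - [[0.07,0,-0.12],0,1]
    - [[0.07,0,-0.12],0,1]

```text
time: 8.72
tool_pos: [0.6059, 0.1549, 0.1233]
ee_rot: [3.141, 0.003, 0.048]
wrist_force: [-0.3, 1.2, -1.3]
width: 0.0186
finger_force: 30.0
```

Run:
```python
from h import *
o=robot.get_obs();print(o['tool_pos'],o['ee_rot'],o['width'])
a=np.degrees(o['ee_rot'][2]);print(go((*o['tool_pos'],a),(.611,-.0676,.044,2.6)))
s=snap('scene','f.png');P=cloud(s);I=s['image'].astype(int)
h=cv2.cvtColor(s['image'],cv2.COLOR_RGB2HSV)
m=(abs(P[...,1]-o['tool_pos'][1])<.03)&(P[...,0]>.45)&(P[...,0]<.75)&(P[...,2]>.1)&(P[...,2]<.17)
q=P[m];
for x in np.arange(.5,.74,.02):
    t=q[abs(q[:,0]-x)<.01]
    if len(t)>3:print(x.round(2),len(t),t[:,1].mean().round(3),np.percentile(t[:,2],[5,95]).round(4))
cv2.imwrite('pics/f2.png',cv2.resize(cv2.imread('pics/f.png')[80:280,180:400],(660,600)))
```

```text
[0.60592183 0.15490796 0.12327277] [3.14126976e+00 2.86826480e-03 4.82254158e-02] 0.01856156280373788
[-0.0057  0.2225  0.0793  0.0163]
0.52 130 0.157 [0.1281 0.1504]
0.54 61 0.163 [0.1321 0.1517]
0.56 28 0.162 [0.1343 0.1489]
0.58 34 0.161 [0.1288 0.1428]
0.6 216 0.16 [0.1324 0.1684]
0.62 20 0.164 [0.1407 0.1664]
0.64 5 0.166 [0.1297 0.1338]
0.66 4 0.164 [0.1248 0.1302]
0.68 7 0.163 [0.1207 0.1265]
```

View pics/f2.png

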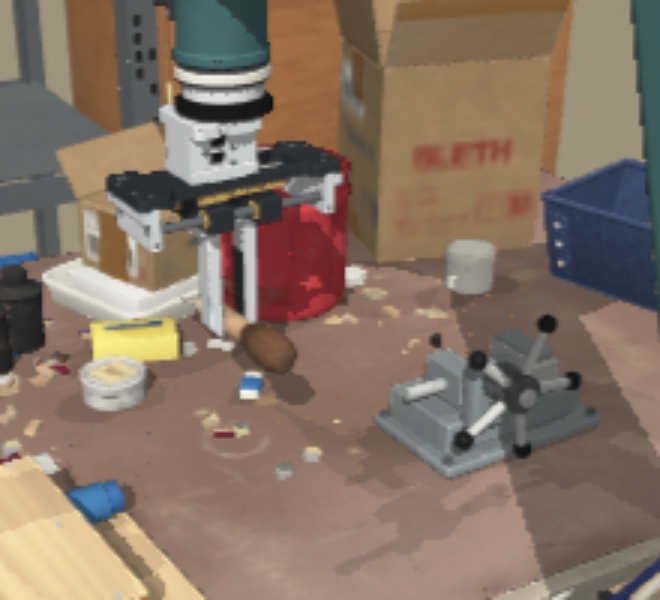

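The graver hangs level by the neck, with its bulb at about (268,347) in the crop and the vice clear at (490,400). I'll move it over the vice.

Request:
carry_out:
  steps:
    - [[-0.002,0.05,0],0,1]
    - [[-0.006,0.1,0],0,1]
    - [[-0.006,0.15,0],0,1]
    - [[-0.006,0.2,0],0,1]
    - [[-0.006,0.2225,0],0,1]
    - [[-0.006,0.2225,0],0,1]
    - [[-0.006,0.2225,0.02],0,1]
    - [[-0.006,0.2225,0.02],0,1]

```text
time: 9.78
tool_pos: [0.6101, -0.0651, 0.1025]
ee_rot: [-3.14, 0.004, 0.05]
wrist_force: [-0.4, 0.0, -1.0]
width: 0.0188
finger_force: 30.0
```

Run:
```python
from h import *
o=robot.get_obs();print(o['tool_pos'],o['ee_rot'],o['width'])
a=np.degrees(o['ee_rot'][2]);print(go((*o['tool_pos'],a),(.611,-.0676,.044,2.6)))
s=snap('wrist','w3.png');t=snap('scene','g.png')
A=cv2.imread('pics/w3.png')[100:384,90:420];B=cv2.imread('pics/g.png')[130:250,270:410]
cv2.imwrite('pics/g2.png',cv2.hconcat([cv2.resize(A,(400,344)),cv2.resize(B,(400,344))]))
```

```text
[ 0.61005908 -0.06508307  0.1025372 ] [-3.13954211  0.00436518  0.05043536] 0.018822090898067554
[0.0008 0.0026 0.0585 0.029 ]
```

View pics/g2.png

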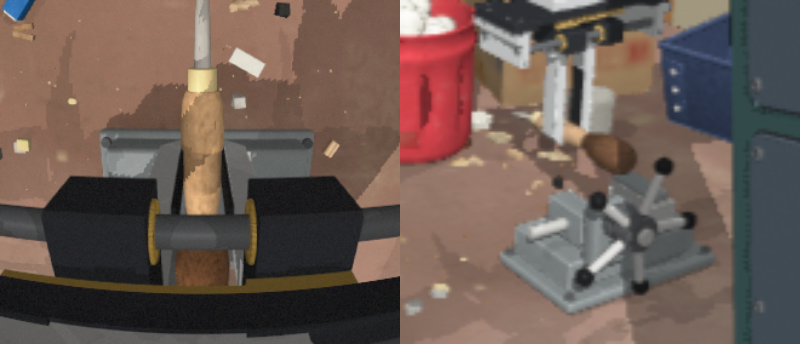

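The graver is over the middle of the vice, with the neck at (203,150) between the base edges at columns 102 and 313. I'll lower it.

Request:
carry_out:
  steps:
    - [[0.001,0.0025,0.015],0,1]
    - [[0.001,0.0025,0.03],0,1]
    - [[0.001,0.0025,0.045],0,1]
    - [[0.001,0.0025,0.053],0,1]
    - [[0.001,0.0025,0.056],0,1]
    - [[0.001,0.0025,0.056],0,1]

```text
time: 10.62
tool_pos: [0.6129, -0.07, 0.0486]
ee_rot: [3.141, -0.0, 0.048]
wrist_force: [0.3, -1.3, -0.9]
width: 0.0188
finger_force: 30.0
```

Request:
carry_out:
  steps:
    - [[-0.003,-0.001,0.002],0,1]
    - [[-0.003,-0.001,0.004],0,1]
    - [[-0.003,-0.001,0.005],0,1]
    - [[-0.003,-0.001,0.005],0,1]

```text
time: 11.12
tool_pos: [0.6099, -0.0691, 0.0454]
ee_rot: [3.141, -0.001, 0.048]
wrist_force: [-2.8, 0.2, 6.7]
width: 0.0187
finger_force: 30.0
```

Request:
carry_out:
  steps:
    - [[0,0,-0.001],0,0.2]
    - [[0,0,-0.001],0,-0.1]
    - [[0,0,-0.001],0,-0.3]
    - [[0,0,-0.03],0,-0.3]
    - [[0,0,-0.07],0,-0.3]
    - [[0,0,-0.12],0,-0.3]
    - [[0,0,-0.16],0,-0.3]
    - [[0,0,-0.16],0,-0.3]

```text
time: 12.12
tool_pos: [0.6118, -0.0695, 0.2084]
ee_rot: [3.139, -0.009, 0.048]
wrist_force: [0.6, 0.2, 0.0]
width: 0.0615
finger_force: 0.0
```

Run:
```python
from h import *
o=robot.get_obs();print(o['tool_pos'],o['ee_rot'],o['width'])
t=snap('scene','h.png');s=snap('wrist','w4.png')
A=cv2.imread('pics/w4.png')[60:344,90:420];B=cv2.imread('pics/h.png')[150:250,280:400]
cv2.imwrite('pics/h2.png',cv2.hconcat([cv2.resize(A,(400,344)),cv2.resize(B,(400,344))]))
P=wcloud(s);c,w=np.cos(.045),np.sin(.045);V=(P[...,:2]-[.5523,-.0783])@np.array([[c,-w],[w,c]])
for nm,zl,zh in(('graver',.055,.0745),):
  for x in np.arange(-.03,.08,.01):
    m=(abs(V[...,0]-x)<.005)&(abs(V[...,1]-.008)<.02)&(P[...,2]>zl)&(P[...,2]<zh)
    if m.sum()>5:print(x.round(3),m.sum(),np.percentile(V[m][:,1],[5,95]).round(4),np.percentile(P[m][:,2],90).round(4))
```

```text
[ 0.61182794 -0.06951922  0.20840348] [ 3.13921754 -0.00885506  0.0482856 ] 0.06148326011721551
-0.03 154 [-0.0094  0.0175] 0.069
-0.02 166 [-0.0067  0.0189] 0.0709
-0.01 209 [-0.0078  0.0203] 0.0715
0.0 227 [-0.0077  0.0202] 0.071
0.01 213 [-0.0052  0.0179] 0.0695
0.02 163 [-0.0028  0.0155] 0.0665
0.03 124 [-0.0014  0.0133] 0.0631
0.04 138 [-0.0015  0.0144] 0.0641
0.05 147 [-0.0026  0.0151] 0.0642
0.06 167 [-0.0033  0.0154] 0.0642
0.07 169 [-0.0024  0.0161] 0.0639
```

View pics/h2.png

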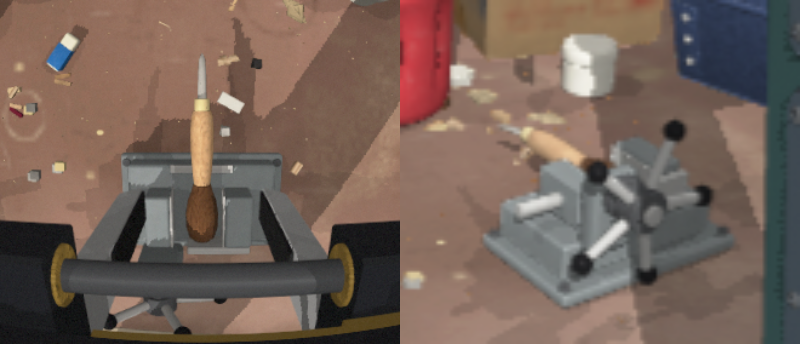

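The graver lies seated and released between the jaws: bulb at (202,215) in the wrist crop, blade to the far side. Next I'll close the fingers and go above the wheel hub, turned 90°.

Request:
carry_out:
  steps:
    - [[-0.03,-0.008,0],-1,1]
    - [[-0.07,-0.02,0],-2,1]
    - [[-0.11,-0.03,0],-3,1]
    - [[-0.15,-0.0395,0],-4,1]
    - [[-0.15,-0.0395,0],-5,1]
    - [[-0.15,-0.0395,0],-6,1]
    - [[-0.15,-0.0395,0],-7,1]
    - [[-0.15,-0.0395,0],-8,1]
    - [[-0.15,-0.0395,0],-9,1]
    - [[-0.15,-0.0395,0],-9,1]

```text
time: 13.48
tool_pos: [0.4568, -0.0367, 0.201]
ee_rot: [-3.137, -0.001, 1.617]
wrist_force: [0.6, -0.9, 0.6]
width: 0.0002
finger_force: 0.0
```

```bash
cat >> h.py <<'E'
def LZ(p):
    d=np.array(p[:2])-[.4604,-.0374];c,s=np.cos(.045),np.sin(.045)
    return np.round([(-(-s*d[0]+c*d[1]))*1e3,(p[2]-.085)*1e3,(c*d[0]+s*d[1])*1e3],1)
def balls():
    s=snap('top');P=cloud(s);c,w=np.cos(.045),np.sin(.045)
    V=(P[...,:2]-[.5523,-.0783])@np.array([[c,-w],[w,c]]);z=P[...,2]
    m=(s['image'].max(-1)<80)&(abs(V[...,0]+.09)<.015)&(abs(V[...,1]-.045)<.08)&(z>.02)&(z<.17)
    n,l,st,_=cv2.connectedComponentsWithStats(m.astype(np.uint8))
    for i in range(1,n):
        if st[i,4]>5:
            L,Z=45-V[l==i][:,1].mean()*1e3,z[l==i].mean()*1e3-90;print('ball',st[i,4],round(L),round(Z),'ang',round(np.degrees(np.arctan2(L,Z))))
E
python3 - <<'E'
from h import *
o=robot.get_obs();print(LZ(o['tool_pos']),o['ee_rot'],o['width'])
for t in range(10,96,12):
    a=np.radians(t);print(t,np.round([45*np.sin(a)-4.5*np.cos(a)-8,45*np.cos(a)+4.5*np.sin(a)],1))
E
```

```text
[ -0.9 116.   -3.5] [-3.13712303e+00 -1.04179811e-03  1.61699743e+00] 0.0002408467337548508
10 [-4.6 45.1]
22 [ 4.7 43.4]
34 [13.4 39.8]
46 [21.2 34.5]
58 [27.8 27.7]
70 [32.7 19.6]
82 [35.9 10.7]
94 [37.2  1.3]
```

Request:
carry_out:
  steps:
    - [[0.002,0.003,0.045],0,1]
    - [[0.002,0.003,0.07],0,1]
    - [[-0.006,0.003,0.073],0,1]
    - [[-0.015,0.003,0.077],0,1]
    - [[-0.023,0.003,0.082],0,1]
    - [[-0.03,0.003,0.089],0,1]
    - [[-0.035,0.003,0.097],0,1]
    - [[-0.037,0.003,0.106],0,1]
    - [[-0.038,0.003,0.111],0,1]
    - [[-0.038,0.003,0.111],0,1]

```text
time: 14.72
tool_pos: [0.4633, -0.0756, 0.0926]
ee_rot: [3.141, 0.002, 1.619]
wrist_force: [0.7, -0.4, 1.8]
width: 0.0002
finger_force: 0.5
```

Run:
```python
from h import *
o=robot.get_obs();print(LZ(o['tool_pos']),o['wrist_force'])
s=snap('scene','i.png');cv2.imwrite('pics/i2.png',cv2.resize(cv2.imread('pics/i.png')[130:250,270:410],(560,480)))
```

```text
[38.3  7.6  1.1] [ 0.74656395 -0.41538573  1.79636313]
```

View pics/i2.png

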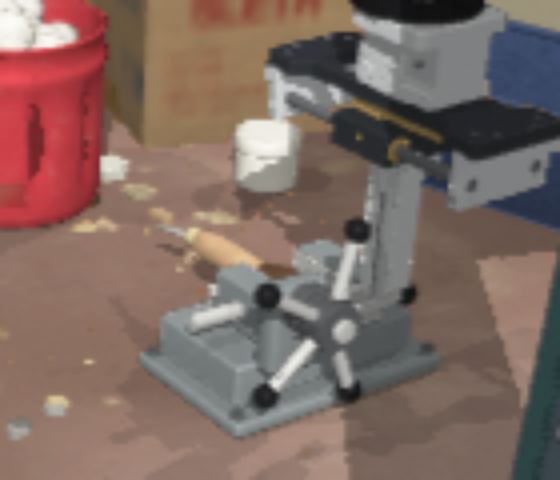

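The first push worked: the pushed ball is at (405,294) beside the finger and the next spoke is nearly upright at (357,230). I'll do the second spoke.

Request:
carry_out:
  steps:
    - [[0,0,-0.05],0,1]
    - [[0,0,-0.08],0,1]
    - [[0.046,0,-0.08],0,1]
    - [[0.046,0,-0.06],0,1]
    - [[0.046,0,-0.038],0,1]
    - [[0.034,0,-0.036],0,1]
    - [[0.024,0,-0.032],0,1]
    - [[0.016,0,-0.027],0,1]
    - [[0.009,0,-0.02],0,1]
    - [[0.004,0,-0.012],0,1]

```text
time: 16.02
tool_pos: [0.4629, -0.0702, 0.1052]
ee_rot: [3.141, -0.003, 1.619]
wrist_force: [0.8, 4.9, 2.2]
width: 0.0004
finger_force: 2.4
```

Request:
carry_out:
  steps:
    - [[-0.003,0,0.009],0,1]
    - [[-0.004,0,0.014],0,1]
    - [[-0.004,0,0.014],0,1]

```text
time: 16.4
tool_pos: [0.4628, -0.0756, 0.0902]
ee_rot: [-3.141, 0.002, 1.619]
wrist_force: [-0.0, -0.2, 0.5]
width: 0.0005
finger_force: 0.1
```

Run:
```python
from h import *
o=robot.get_obs();print(LZ(o['tool_pos']),o['wrist_force'])
s=snap('scene');P=cloud(s);c,w=np.cos(.045),np.sin(.045)
V=(P[...,:2]-[.5523,-.0783])@np.array([[c,-w],[w,c]]);z=P[...,2]
m=(s['image'].max(-1)<80)&(abs(V[...,0]+.09)<.012)&(abs(V[...,1]-.045)<.08)&(z>.02)&(z<.16)
n,l,st,_=cv2.connectedComponentsWithStats(m.astype(np.uint8))
for i in range(1,n):
  if st[i,4]>5:
    L,Z=51-V[l==i][:,1].mean()*1e3,z[l==i].mean()*1e3-85;print(round(L),round(Z),'ang',round(np.degrees(np.arctan2(L,Z))))
```

```text
[38.3  5.2  0.6] [-0.00865973 -0.21133742  0.47503482]
17 60 ang 16
-51 38 ang -53
58 3 ang 87
-15 0 ang -90
-51 -33 ang -123
16 -55 ang 163
```

Request:
carry_out:
  steps:
    - [[0,0,-0.05],0,1]
    - [[0,0,-0.083],0,1]
    - [[0.045,0,-0.083],0,1]
    - [[0.045,0,-0.06],0,1]
    - [[0.045,0,-0.04],0,1]
    - [[0.033,0,-0.038],0,1]
    - [[0.024,0,-0.035],0,1]
    - [[0.016,0,-0.029],0,1]
    - [[0.013,0,-0.026],0,1]
    - [[0.013,0,-0.026],0,1]

```text
time: 17.7
tool_pos: [0.4624, -0.0621, 0.1169]
ee_rot: [3.141, 0.0, 1.619]
wrist_force: [-0.1, 3.0, 0.6]
width: 0.0008
finger_force: 1.4
```

Request:
carry_out:
  steps:
    - [[-0.003,0,0.004],0,1]
    - [[-0.003,0,0.004],0,1]

```text
time: 17.95
tool_pos: [0.4625, -0.0652, 0.1127]
ee_rot: [3.141, 0.001, 1.619]
wrist_force: [0.8, 2.6, 1.8]
width: 0.0004
finger_force: 1.5
```

Request:
carry_out:
  steps:
    - [[-0.002,0,0.0028],0,1]
    - [[-0.002,0,0.0028],0,1]

```text
time: 18.2
tool_pos: [0.4626, -0.0671, 0.1098]
ee_rot: [3.141, 0.001, 1.619]
wrist_force: [0.0, 2.0, 1.6]
width: 0.0005
finger_force: 1.6
```

Request:
carry_out:
  steps:
    - [[-0.0016,0,0.0028],0,1]
    - [[-0.0016,0,0.0028],0,1]

```text
time: 18.45
tool_pos: [0.4627, -0.0687, 0.1069]
ee_rot: [3.141, 0.001, 1.619]
wrist_force: [1.3, 2.0, 2.7]
width: 0.0003
finger_force: 1.6
```

Request:
carry_out:
  steps:
    - [[-0.0015,0,0.0028],0,1]
    - [[-0.0015,0,0.0028],0,1]

```text
time: 18.7
tool_pos: [0.4627, -0.0701, 0.104]
ee_rot: [3.141, 0.001, 1.619]
wrist_force: [0.2, 1.4, 2.7]
width: 0.0006
finger_force: 1.5
```

Request:
carry_out:
  steps:
    - [[-0.0013,0,0.003],0,1]
    - [[-0.0013,0,0.003],0,1]

```text
time: 18.95
tool_pos: [0.4627, -0.0713, 0.1009]
ee_rot: [3.141, 0.0, 1.619]
wrist_force: [0.3, 2.2, 2.8]
width: 0.0004
finger_force: 1.4
```

Request:
carry_out:
  steps:
    - [[-0.001,0,0.003],0,1]
    - [[-0.001,0,0.003],0,1]

```text
time: 19.2
tool_pos: [0.4629, -0.0718, 0.0994]
ee_rot: [3.141, -0.0, 1.619]
wrist_force: [-2.6, 2.6, 8.8]
width: 0.0001
finger_force: 4.7
```

Request:
carry_out:
  steps:
    - [[-0.0006,0,0.003],0,1]
    - [[-0.0006,0,0.003],0,1]

```text
time: 19.45
tool_pos: [0.4631, -0.0721, 0.0984]
ee_rot: [3.14, -0.001, 1.619]
wrist_force: [-4.9, 4.6, 16.1]
width: 0.0008
finger_force: 9.0
```

Run:
```python
from h import *
o=robot.get_obs();print(LZ(o['tool_pos']),o['wrist_force'])
for n,dy in(('scene',.006),('top',0)):
  s=snap(n);P=cloud(s);c,w=np.cos(.045),np.sin(.045)
  V=(P[...,:2]-[.5523,-.0783-0+dy])@np.array([[c,-w],[w,c]]);z=P[...,2]
  m=(s['image'].max(-1)<80)&(abs(V[...,0]+.09)<.012)&(abs(V[...,1]-.045)<.08)&(z>.02)&(z<.16)
  k,l,st,_=cv2.connectedComponentsWithStats(m.astype(np.uint8))
  for i in range(1,k):
    if st[i,4]>9:
      L,Z=45-V[l==i][:,1].mean()*1e3,z[l==i].mean()*1e3-85;print(n,round(L),round(Z),'ang',round(np.degrees(np.arctan2(L,Z))))
  t=(z>.071)&(z<.081)&(V[...,0]>-.034)&(V[...,0]<.014)
  for r in((.008,.1),(-.1,-.005)):
    q=V[t&(V[...,1]>r[0])&(V[...,1]<r[1])]
    if len(q)>5:print(n,'jaw',len(q),np.percentile(q[:,1],[3,97]).round(4))
```

```text
[34.8 13.4  1.1] [-4.91606553  4.59644198 16.1085083 ]
scene 4 63 ang 3
scene 57 16 ang 75
scene -56 27 ang -64
scene -15 -3 ang -101
scene 28 -50 ang 151
scene -43 -42 ang -135
scene jaw 58 [0.0148 0.0371]
scene jaw 66 [-0.0402 -0.0125]
top -56 30 ang -61
top 4 59 ang 4
top jaw 224 [0.0124 0.0366]
top jaw 70 [-0.0403 -0.0196]
```

The wheel has stopped hard at 16 N and the jaw gap is about 28 mm, so the bulb is clamped. I'll back off and check.

Request:
carry_out:
  steps:
    - [[0,0,-0.005],0,1]
    - [[0,0,-0.05],0,1]
    - [[0,0,-0.1],0,1]
    - [[0.05,0,-0.13],0,1]
    - [[0.05,0,-0.13],0,1]

```text
time: 20.18
tool_pos: [0.4612, -0.0217, 0.2276]
ee_rot: [3.137, 0.002, 1.622]
wrist_force: [-0.5, -0.6, -0.6]
width: 0.0005
finger_force: 0.0
```

Run:
```python
from h import *
o=robot.get_obs();print(LZ(o['tool_pos']),o['wrist_force'])
s=snap('wrist');P=wcloud(s);c,w=np.cos(.045),np.sin(.045);V=(P[...,:2]-[.5523,-.0783])@np.array([[c,-w],[w,c]])
for x in np.arange(-.03,.08,.01):
    m=(abs(V[...,0]-x)<.005)&(abs(V[...,1]+.002)<.0135)&(P[...,2]>.055)&(P[...,2]<.0745)
    if m.sum()>5:print(x.round(3),m.sum(),np.percentile(V[m][:,1],[5,50,95]).round(4),np.percentile(P[m][:,2],90).round(4))
t=snap('scene','k.png')
A=cv2.resize(s['image'][:,:,::-1],(400,300));B=cv2.resize(cv2.imread('pics/k.png')[150:250,280:400],(360,300))
cv2.imwrite('pics/k2.png',cv2.hconcat([A,B]))
```

```text
[-15.7 142.6   1.6] [-0.45307175 -0.59425276 -0.60424738]
-0.03 150 [-0.0142 -0.0028  0.0089] 0.0698
-0.02 184 [-0.014  -0.0015  0.0101] 0.0715
-0.01 175 [-0.0143 -0.0017  0.01  ] 0.0724
0.0 163 [-0.0143 -0.002   0.0101] 0.0726
0.01 155 [-0.0139 -0.0017  0.0093] 0.0716
0.02 105 [-0.0138  0.0007  0.0081] 0.0682
0.03 82 [-0.0057  0.0026  0.0079] 0.064
0.04 100 [-0.0072  0.0026  0.0085] 0.0643
0.05 102 [-0.0069  0.0029  0.0091] 0.0645
0.06 109 [-0.0082  0.003   0.0104] 0.0649
0.07 98 [-0.0081  0.0029  0.0102] 0.0642
```

View pics/k2.png

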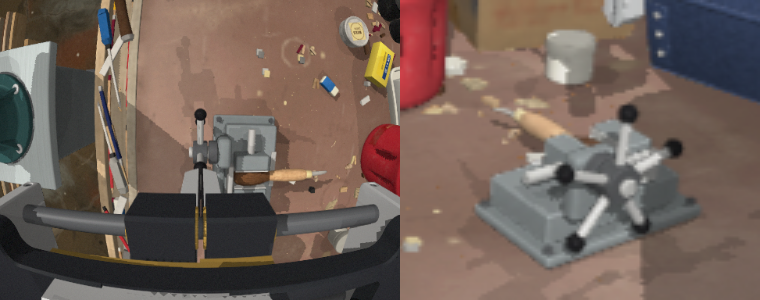

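The bulb is clamped between the jaws at (250,180) in the wrist view. The neck runs straight along the vice's x axis, the bystanders haven't moved, and the arm is clear.

```bash
python3 -c "
from bench import robot
print(robot.close_job())"
```

```text
the job is handed in; nothing more can be done
None
```

The graver is clamped by its bulb in the vice, with the blade pointing out over the far side, and the job is handed in; no verdict was returned. The wheel stopped hard at about 16 N with the jaws about 28 mm apart, and the file, eraser and tin were left alone.

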